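# Fit up two bars in the welding jig for a butt joint

### The arm

A 6-joint arm with a two-finger parallel gripper is mounted at the origin on the work surface. World frame = base frame: x ahead of the robot, y to its left, z up, the work surface at z = 0. Lengths are in mm, angles in rad, forces in N, time in s.
With the tool pointing down it reaches from about 350 to 975 mm from the base axis. Payload 7.1 kg.
Tool frame: the origin (TCP) lies at the very end of the fingers, on their centre line; the grasp point (between the pads) lies 19 mm behind it (ctrl.grip_point_offset is the distance from the TCP to the grasp point, in mm); x points along the fingers, y is the direction in which the jaws open and shut, and the axes are right-handed (so a half turn about x gives the same grasp; the last joint's range is limited). The gripper opens to 88 mm and grips with 3 to 60 N. Pads are 20 mm wide; open, the fingers measure 115 mm over their backs; the gripper's body (75 mm by 178 mm) begins 61 mm behind the grasp point.
Start: joints at [-1.338, 0.423, 1.63, -0, 1.089, -0.019], TCP at [155.736, -605.269, 222.675] pointing down, gripper open.
Joint ranges: [-3, 3], [-0.9, 2.11], [0.09, 2.58], [-1.31, 4.45], [0.11, 2.69], [-2.54, 2.54]. Speed limits (rad/s): [2.39, 2.39, 3.01, 3.14, 3.14, 3.14].

### API

Orientations are given as a rotation vector (axis times angle).
In Python, from workcell import ctrl, vision, workorder gives the robot as it stands.
- The arm moves only by the shell command python3 -m crank 'ROWS'. ROWS is JSON, a list of rows, each a list of 3 entries, a list of its own where there are three numbers: the shift along the tool's x, y, z in m, then the turn, a rotation vector about the tool's x, y, z in rad, then the finger opening in m, from 0 to 0.0878. In form: [[[dx, dy, dz], [wx, wy, wz], jaw], ...]. A call has exactly 8 rows; each row shifts and turns the commanded pose from where the row before left it, along the tool's axes as they then stand; what a row does not reach is not made up. A row lasts 1/12 s, in which the tool goes at most 41.7 mm and 7.16 degrees, less where a joint would pass 70% of its speed; a pose out of reach is approached as far as the arm can. A call with a gripper value outside its range is refused whole. The fingers move at their own pace and stop on an object; the grip force is fixed at half the most. Time passes only in rows, so rows that do not move let the fingers close, or fill a call up. It gives the time, the measured TCP pose, the force and the opening at its end, in the units of the state.
- ctrl.get_obs(): the state, without advancing time (a new reading comes with each control period).
- vision.get_image(name): name is "side" or "top" or "wrist"; returns a dict with "img" (420x560x3 uint8, blue, green, red), "mtx" (3x3 intrinsics, pixels), "rvec" (rotation vector, rad) and "tvec" (3), from world to camera coordinates, as OpenCV has them; the wrist camera has in their place "hand_eye" (4x4, takes a point from camera to tool coordinates, whose origin is the TCP and whose axes are the tool frame's). Camera axes: x right, y down, z forward; pixel columns grow to the right and rows downward; lengths in mm; the calibration is good to about 2 mm. A picture is of the moment at which its call begins: read the wrist's pose just before it. There is no depth.
- workorder.close_job(): hands the job in, once; it reports no verdict.
The state is a dict: "t": time; "qpos": joint angles; "qvel": joint speeds; "joint_torque": joint torques, N m; "ee_pos": TCP position; "orientation": TCP orientation; "ft_force": force on the tool from outside, world axes, zero at the start; "moment": the same for the moment, N m; "width": finger opening in mm.
Only numpy, scipy, OpenCV 4.12 (cv2) and the standard library are available. Lean on these libraries where they do the work, as an engineer would, in place of code of your own. Each camera call takes 0.05 s, during which the arm holds its last target.

### The job

Get the two aluminium bars ready for tacking: push them along the bench with the fingertips until both lie flush along the long fence of the L-shaped jig, the long bar's end tight against the end stop and the short bar's end butted tight against the long bar's other end, with no gaps. Only push the bars, never pick them up or tip them, leave everything else on the bench where it is, and finish clear of the work.

Things in the scene. Friction and masses are not known exactly. Their poses are not given: they have to be found in the camera images.
- jig: L-shaped grey steel jig fixed to the bench, 22 mm high (bolts to 28). Origin: inside corner, on the bench. Long fence: working face x = 0 (metal x 0 to +35 mm), y = 0 to +380 mm. End stop: working face y = 0 (metal y 0 to -30 mm), x = 0 to -95 mm. Work belongs at x < 0, y > 0, on the robot's side. Its x points away from the robot (within 0.2 rad), its y to the robot's left.
- long_bar: the longer of two plain pale aluminium flat bars: 140 mm long (its own y), 50 mm wide (x), 25 mm high (z), about 0.5 kg, lying loose on the bench in front of the fence, a little askew to it (within about 0.35 rad), nearer the end stop than the short bar. Origin at the centre of its underside.
- short_bar: the shorter aluminium flat bar of the same section: 70 mm long (its own y), 50 mm wide (x), 25 mm high (z), about 0.25 kg, lying loose in front of the fence, a little askew, farther from the end stop than the long bar. Origin at the centre of its underside.
- tape_roll: bystander, not to be disturbed: roll of grey tape lying flat, 64 mm across, 25 mm high. Origin at its underside.
- round_offcut: bystander, not to be disturbed: upright steel round-bar offcut, 36 mm across, 50 mm high. Origin at its underside.
- paste_jar: bystander, not to be disturbed: small white jar with a black lid, 60 mm across, 70 mm high. Origin at its underside.
- hammer: bystander, not to be disturbed: hammer lying flat, about 260 mm long.
- wire_brush: bystander, not to be disturbed: wooden-handled brush lying flat, about 200 mm long.
- wire_spool: bystander, not to be disturbed: copper-coloured spool of wire standing on its flange, 100 mm across, 45 mm high. Origin at its underside.
- hex_nut: bystander, not to be disturbed: big steel nut lying flat, 32 mm across, 16 mm high. Origin at its underside.
Things that resemble listed ones, but are neither listed nor needed, are in the scene too. Leave any brown look-alike of the short_bar alone. What is shaped like the long_bar but pink is not meant.

How it is judged:
By the outcome, as a careful person would: the job done as asked, in the order asked, and still so for the second after the job is handed in, with the robot touching nothing.
It also fails if it takes over 58 s, if anything falls off the work surface, if the arm or the gripper's body presses on something with over 40 N, if the wrist force passes 120 N, or if a joint passes its speed limit or range.

## Working session

There is one attempt and no reset: what is moved stays moved. The work goes in short steps, Python scripts to look and compute and a shell command to move; the robot and the scene stay as the last step left them, time stands still between calls to the robot, and variables do not carry over. Pictures are saved under pics/ and viewed, and the job is handed in when it is done.

```bash
ls; mkdir -p pics; python3 - <<'E'
from workcell import ctrl, vision
import cv2
o=ctrl.get_obs(); print(o)
for n in ("top","side"):
    d=vision.get_image(n); cv2.imwrite(f"pics/{n}0.png",d["img"]); print(n,d["mtx"],d["rvec"],d["tvec"])
E
```

```text
pics
{'t': 0.0, 'qpos': array([-1.33799352e+00,  4.23794142e-01,  1.63067698e+00, -2.31936597e-05,
        1.08860273e+00, -1.89924412e-02]), 'qvel': array([-0.0008885 ,  0.0012706 ,  0.00051558,  0.00115837, -0.0001025 ,
        0.00100589]), 'joint_torque': array([-2.81791465e-03, -5.44627047e+01, -2.73660815e+01,  6.42630877e-02,
        2.28394236e-02, -1.10833398e-04]), 'ee_pos': array([ 155.61113004, -604.75190714,  221.93597135]), 'orientation': array([ 2.08781173,  0.26583084, -2.08818735]), 'ft_force': array([ 0.57908863, -0.39922408, -0.40933869]), 'moment': array([-0.01965185,  0.02765235, -0.00027738]), 'width': 88.27289857234625}
top [[520.52458705   0.         277.06398206]
 [  0.         520.52458705 208.8384772 ]
 [  0.           0.           1.        ]] [ 2.1526312  -2.05196376  0.22607354] [ -13.13227645  522.01636448 1078.79410043]
side [[463.35662674   0.         272.70032579]
 [  0.         463.35662674 214.06084264]
 [  0.           0.           1.        ]] [ 0.32033422 -2.75415639  1.21693744] [492.57410457 104.54770086 908.77175538]
```

View pics/top0.png

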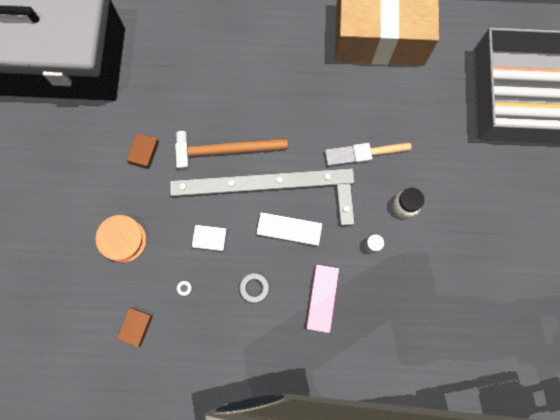

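View pics/side0.png

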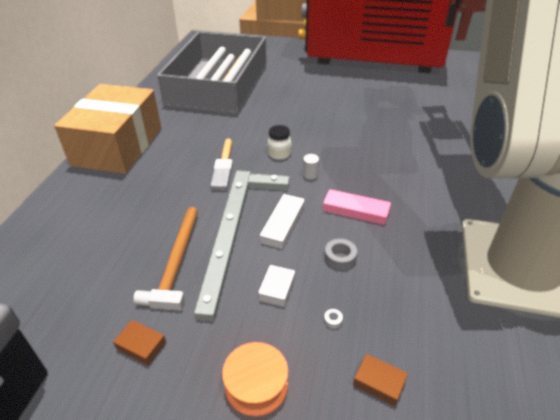

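Top view: the jig's long fence runs (170,188)–(353,177), with its end stop at (345,205). There are four bar candidates. The pale long bar is at (290,229) and the pale short bar at (209,238). The pink one at (323,298) and the brown ones at (143,151) and (134,327) are look-alikes. The pale ones fit by colour and size; I'll confirm this in a crop and measure.

```bash
cat > h.py <<'E'
import numpy as np, cv2
from workcell import ctrl, vision
def ray(d,uv,z):
    R=cv2.Rodrigues(np.array(d["rvec"],float))[0]; t=np.array(d["tvec"],float).ravel()
    C=-R.T@t; uv=np.atleast_2d(uv).astype(float)
    r=(np.linalg.inv(d["mtx"])@np.c_[uv,np.ones(len(uv))].T).T@R
    s=(z-C[2])/r[:,2]; return C+r*s[:,None]
def proj(d,P):
    return cv2.projectPoints(np.atleast_2d(P).astype(float),np.array(d["rvec"],float),np.array(d["tvec"],float),d["mtx"],None)[0][:,0]
E
python3 - <<'E'
from h import *
d=vision.get_image("top"); im=d["img"]
R=cv2.Rodrigues(d["rvec"])[0]; print("C",-R.T@d["tvec"])
c=cv2.resize(im[160:320,150:370],None,fx=3.6,fy=3.6,interpolation=cv2.INTER_CUBIC); cv2.imwrite("pics/crop0.png",c)
hsv=cv2.cvtColor(im,cv2.COLOR_BGR2HSV)
for th in (170,200,225):
    m=((hsv[...,2]>th)&(hsv[...,1]<40)).astype(np.uint8)
    cs,_=cv2.findContours(m,cv2.RETR_EXTERNAL,cv2.CHAIN_APPROX_NONE)
    for k in cs:
        if cv2.contourArea(k)<60: continue
        r=cv2.minAreaRect(k); b=cv2.boxPoints(r); print(th,cv2.contourArea(k),np.round(r[0]),np.round(r[1],1)); 
        print("   ",np.round(ray(d,b,25)[:,:2],0).tolist())
for p in [(205,235),(209,245),(290,225),(300,241),(250,183),(345,205)]: print(p,im[p[1],p[0]])
E
```

```text
C [ 2.74659941e+02 -2.70199535e-01  1.16663280e+03]
170 152.0 [184. 288.] [14. 14.]
    [[358.0, 222.0], [359.0, 192.0], [329.0, 189.0], [328.0, 220.0]]
170 603.0 [254. 288.] [27.6 27.6]
    [[350.0, 96.0], [394.0, 56.0], [354.0, 12.0], [310.0, 52.0]]
170 1317.5 [323. 298.] [22.1 64.5]
    [[271.0, -64.0], [408.0, -81.0], [403.0, -129.0], [266.0, -111.0]]
170 201.5 [375. 242.] [16.3 15.6]
    [[463.0, -184.0], [489.0, -208.0], [465.0, -234.0], [439.0, -209.0]]
170 679.5 [209. 237.] [32.2 22.8]
    [[434.0, 198.0], [486.0, 196.0], [480.0, 124.0], [429.0, 127.0]]
170 1356.5 [289. 228.] [63.4 22.7]
    [[470.0, 56.0], [521.0, 50.0], [502.0, -90.0], [451.0, -83.0]]
170 2909.0 [262. 196.] [ 55. 183.]
    [[611.0, 261.0], [631.0, -157.0], [503.0, -159.0], [483.0, 249.0]]
170 668.5 [349. 154.] [17.4 45.1]
    [[678.0, -92.0], [698.0, -195.0], [657.0, -201.0], [636.0, -99.0]]
170 354.5 [181. 149.] [36.1 11.5]
    [[703.0, 260.0], [706.0, 234.0], [619.0, 222.0], [616.0, 248.0]]
170 1567.5 [526. 107.] [67.7 40.2]
    [[752.0, -477.0], [854.0, -485.0], [854.0, -645.0], [753.0, -634.0]]
170 1334
[... 2685 characters left out ...]
[619.0, 248.0]]
225 310.0 [527. 122.] [64.3  5.9]
    [[757.0, -485.0], [772.0, -486.0], [771.0, -636.0], [757.0, -634.0]]
225 425.0 [527. 110.] [64.3  7.7]
    [[785.0, -486.0], [804.0, -488.0], [804.0, -638.0], [784.0, -636.0]]
225 386.5 [527.  91.] [65.3  6.9]
    [[835.0, -486.0], [852.0, -488.0], [852.0, -642.0], [835.0, -640.0]]
225 414.5 [526.  74.] [66.3  7.3]
    [[877.0, -486.0], [896.0, -487.0], [896.0, -645.0], [877.0, -643.0]]
225 629.5 [389.  18.] [37. 18.]
    [[1069.0, -216.0], [1071.0, -261.0], [970.0, -260.0], [968.0, -217.0]]
(205, 235) [253 253 253]
(209, 245) [253 253 253]
(290, 225) [253 253 252]
(300, 241) [231 230 230]
(250, 183) [219 226 224]
(345, 205) [229 234 232]
```

View pics/crop0.png

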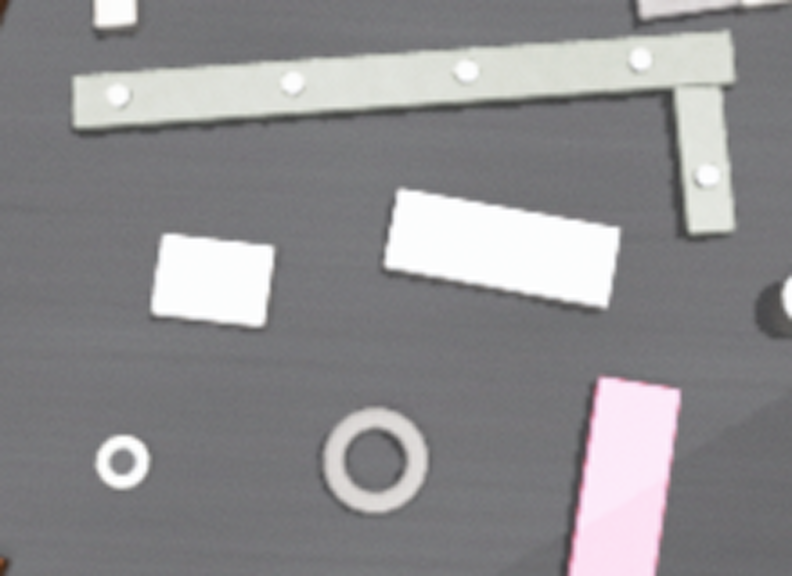

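The crop confirms it: two plain white bars, the long one at px (290,229) and the short one at (209,238), in front of the L jig. The pink bar is excluded. Next I'll fit the jig edges.

```bash
cat >> h.py <<'E'
def edge(g,p,q,w=5):
    """sub-pixel line along strongest gradient near p-q; returns points"""
    p=np.array(p,float);q=np.array(q,float);u=(q-p)/np.linalg.norm(q-p);n=np.array([-u[1],u[0]])
    s=np.arange(-w,w+.01,.25);out=[]
    for t in np.linspace(0.04,0.96,40):
        c=p+t*(q-p);P=c+s[:,None]*n
        v=cv2.remap(g,P[:,0].astype(np.float32)[None],P[:,1].astype(np.float32)[None],cv2.INTER_LINEAR)[0]
        dv=np.abs(np.gradient(v));i=dv.argmax();lo=max(0,i-4);ww=dv[lo:i+5]
        out.append(c+n*(s[lo:i+5]*ww).sum()/ww.sum())
    return np.array(out)
def line(P):
    P=P[:,:2].astype(np.float32);v=cv2.fitLine(P,cv2.DIST_HUBER,0,.01,.01).ravel();return v[2:],v[:2]
def isect(a,b):
    return a[0]+a[1]*np.linalg.solve(np.c_[a[1],-b[1]],b[0]-a[0])[0]
def img(n):
    d=vision.get_image(n); return d,cv2.GaussianBlur(cv2.cvtColor(d["img"],cv2.COLOR_BGR2GRAY),(3,3),0).astype(np.float32)
def bar(d,g,box,z=25):
    """box: 4 px corners -> refined world corners"""
    L=[line(ray(d,edge(g,box[i],box[(i+1)%4],3),z)) for i in range(4)]
    return np.array([isect(L[i-1],L[i]) for i in range(4)])
def bars(n="top"):
    d,g=img(n);m=((g>215)&(np.ptp(d["img"].astype(int),axis=2)<8)).astype(np.uint8);r=[]
    return d,g,m
E
python3 - <<'E'
from h import *
d,g=img("top")
f=line(ray(d,edge(g,(172,195.5),(335,184.8),4),22)); s=line(ray(d,edge(g,(338,188),(341,222),3),22))
o=isect(f,s); print("jig origin",o,"fence dir",f[1],"stop dir",s[1])
yd=f[1]*np.sign(f[1][1]); print("yaw from fence",np.arctan2(-yd[0],yd[1])); xd=s[1]*np.sign(s[1][0]); yw=np.arctan2(xd[1],xd[0]); print("yaw stop",yw)
yaw=np.arctan2(-yd[0],yd[1]); R=np.array([[np.cos(yaw),-np.sin(yaw)],[np.sin(yaw),np.cos(yaw)]])
for nm,b in (("long",[[260,213],[322,223],[318,245],[257,235]]),("short",[[195,225],[226,228],[224,250],[192,247]])):
    c=bar(d,g,b); print(nm,c.round(1).tolist(),"len",np.linalg.norm(np.roll(c,-1,0)-c,axis=1).round(1),"ctr",c.mean(0).round(1)); print("  jig",((c-o)@R).round(1).tolist())
from scipy.spatial.transform import Rotation as Ro
q=ctrl.get_obs(); print(Ro.from_rotvec(q["orientation"]).as_matrix().round(3))
for nm,uv,z in(("tape",(254,288),25),("nut",(184,288),16),("offcut",(375,242),50),("hamhead",(181,149),20)): print(nm,ray(d,uv,z))
E
```

```text
jig origin [ 595.13654  -120.484985] fence dir [ 0.11769781 -0.99304944] stop dir [0.99310255 0.11724884]
yaw from fence 0.11797126
yaw stop 0.11751916
long [[521.0, 49.900001525878906], [502.1000061035156, -89.5999984741211], [451.29998779296875, -83.0], [470.5, 56.0]] len [140.7  51.2 140.4  50.9] ctr [486.2 -16.7]
  jig [[-53.599998474121094, 177.89999389648438], [-88.80000305175781, 41.599998474121094], [-138.39999389648438, 54.099998474121094], [-103.0, 190.0]]
short [[485.29998779296875, 194.1999969482422], [480.6000061035156, 124.19999694824219], [429.5, 127.0], [434.3999938964844, 198.10000610351562]] len [70.2 51.2 71.2 51.1] ctr [457.4 160.9]
  jig [[-72.0, 325.3999938964844], [-85.0, 256.3999938964844], [-135.39999389648438, 265.29998779296875], [-122.0999984741211, 335.29998779296875]]
[[-0.     0.249 -0.968]
 [ 0.001 -0.968 -0.249]
 [-1.    -0.001  0.   ]]
tape [[350.82498285  53.85119701  25.        ]]
nut [[344.08501953 207.45109116  16.        ]]
offcut [[ 460.33790589 -203.57390998   50.        ]]
hamhead [[661.66441879 241.37383468  20.        ]]
```

```bash
python3 -m crank '[[[0,-0.0313,-0.0254],[0,0,0],0.06],[[0,-0.0313,-0.0254],[0,0,0],0.06],[[0,-0.0313,-0.0254],[0,0,0],0.06],[[0,-0.0313,-0.0254],[0,0,0],0.06],[[0,-0.0313,-0.0254],[0,0,0],0.06],[[0,-0.0313,-0.0254],[0,0,0],0.06],[[0,-0.0313,-0.0254],[0,0,0],0.06],[[0,-0.0313,-0.0254],[0,0,0],0.06]]' && python3 -m crank '[[[0,-0.0313,-0.0254],[0,0,0],0.06],[[0,-0.0313,-0.0254],[0,0,0],0.06],[[0,-0.0313,-0.0254],[0,0,0],0.06],[[0,-0.0313,-0.0254],[0,0,0],0.06],[[0,-0.0313,-0.0254],[0,0,0],0.06],[[0,-0.0313,-0.0254],[0,0,0],0.06],[[0,-0.0313,-0.0254],[0,0,0],0.06],[[0,-0.0313,-0.0254],[0,0,0],0.06]]'
```

```text
t: 0.87
ee_pos: [290.4, -310.3, 222.7]
orientation: [2.088, 0.263, -2.087]
ft_force: [1.2, -0.3, 0.0]
width: 59.9
t: 1.53
ee_pos: [424.9, -16.9, 222.9]
orientation: [2.088, 0.264, -2.087]
ft_force: [1.0, -0.3, 0.7]
width: 60.0
```

```bash
cat >> h.py <<'E'
from scipy.spatial.transform import Rotation as Ro
O=np.array([595.1,-120.5]);YAW=0.1178
J=np.array([[np.cos(YAW),-np.sin(YAW)],[np.sin(YAW),np.cos(YAW)]])
def rep():
    o=ctrl.get_obs();M=Ro.from_rotvec(o["orientation"]).as_matrix();p=o["ee_pos"]
    print("t %.2f"%o["t"],"world",p.round(1),"jig",((p[:2]-O)@J).round(1),"tool y ang rel -ey deg %.2f"%np.degrees(np.arctan2(M[1,1],M[0,1])-YAW+np.pi/2),"tilt",M[:,0].round(3),"Fjig",(o["ft_force"][:2]@J).round(1),"Fz %.1f"%o["ft_force"][2],"w %.1f"%o["width"])
    return p,M,o
def to(jx,jy,z):
    p,M,o=rep();w=np.r_[O+J@[jx,jy],z];print("tool shift m",((w-p)@M/1000).round(4))
E
python3 -c "
from h import *
to(-157,122,8)"
```

```text
t 1.53 world [424.9 -16.9 222.9] jig [-156.8  122.8] tool y ang rel -ey deg 7.69 tilt [ 0.001 -0.    -1.   ] Fjig [ 0.9 -0.4] Fz 0.7 w 60.0
tool shift m [0.2149 0.0008 0.0004]
```

```bash
python3 -m crank '[[[0,0,0],[0.067,0,0],0.06],[[0,0,0],[0.067,0,0],0.06],[[0.03,0,0],[0,0,0],0.06],[[0.03,0,0],[0,0,0],0.06],[[0.03,0,0],[0,0,0],0.06],[[0.03,0,0],[0,0,0],0.06],[[0.03,0,0],[0,0,0],0.06],[[0.02,0,0],[0,0,0],0.06]]'; python3 -c "
from h import *
to(-157,122,8)
d=vision.get_image('top');cv2.imwrite('pics/a1.png',d['img'])
d=vision.get_image('wrist');cv2.imwrite('pics/a2.png',d['img'])
d=vision.get_image('side');cv2.imwrite('pics/a3.png',d['img'])"
```

```text
t: 2.2
ee_pos: [423.5, -18.9, 50.5]
orientation: [2.159, 0.128, -2.163]
ft_force: [-0.3, -0.7, 0.1]
width: 59.9
t 2.20 world [423.5 -18.9  50.5] jig [-158.5  121. ] tool y ang rel -ey deg 0.00 tilt [-0.002  0.    -1.   ] Fjig [-0.3 -0.7] Fz 0.1 w 59.9
tool shift m [ 0.0425 -0.0009 -0.0016]
```

View pics/a1.png

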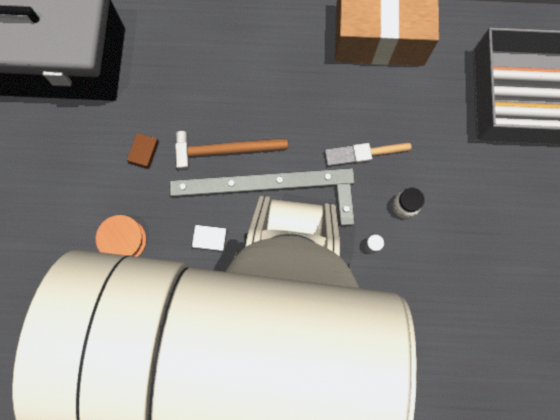

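View pics/a2.png

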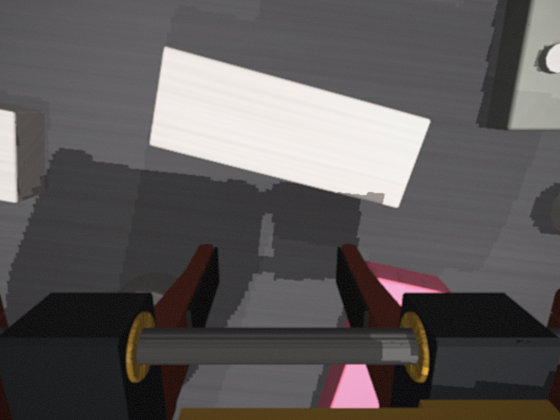

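View pics/a3.png

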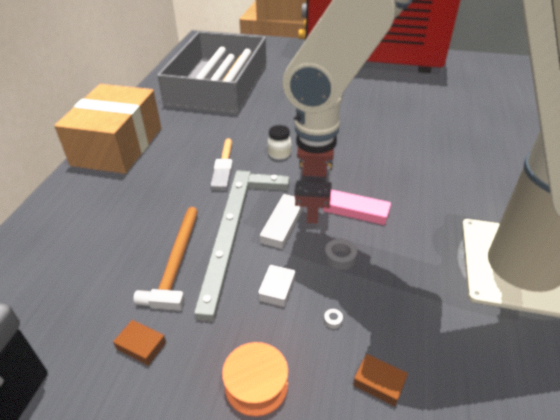

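```bash
python3 -m crank '[[[0.021,-0.001,0],[0,0,0],0.06],[[0.021,0,0],[0,0,0],0.06],[[0,0,-0.002],[0,0,0],0.06],[[0,0,-0.004],[0,0,0],0.06],[[0,0,-0.004],[0,0,0],0.06],[[0,0,-0.005],[0,0,0],0.06],[[0,0,-0.005],[0,0,0],0.06],[[0,0,-0.005],[0,0,0],0.06]]' && python3 -m crank '[[[0,0,-0.005],[0,0,0],0.06],[[0,0,-0.005],[0,0,0],0.06],[[0,0,-0.005],[0,0,0],0.06],[[0,0,-0.005],[0,0,0],0.06],[[0,0,-0.005],[0,0,0],0.06],[[0,0,-0.004],[0,0,0],0.06],[[0,0,-0.002],[0,0,0],0.06],[[0,0,0],[0,0,0],0.06]]'; python3 -c "
from h import *
to(-60,122,8)
d=vision.get_image('side');cv2.imwrite('pics/b3.png',d['img'])
d=vision.get_image('wrist');cv2.imwrite('pics/b2.png',d['img'])"
```

```text
t: 3.02
ee_pos: [448.9, -15.1, 11.5]
orientation: [2.159, 0.127, -2.162]
ft_force: [-5.0, -2.7, 3.5]
width: 60.4
t: 3.68
ee_pos: [479.9, -11.3, 11.1]
orientation: [2.16, 0.128, -2.162]
ft_force: [-3.9, 0.5, 3.5]
width: 59.7
t 3.68 world [479.9 -11.3  11.1] jig [-101.6  122. ] tool y ang rel -ey deg 0.01 tilt [-0.001  0.    -1.   ] Fjig [-3.8  0.9] Fz 3.5 w 59.7
tool shift m [ 0.0031 -0.     -0.0416]
```

View pics/b2.png

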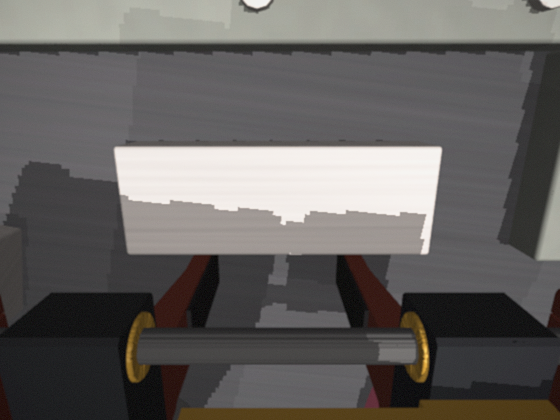

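```bash
python3 -m crank '[[[0,0,-0.004],[0,0,0],0.06],[[0,0,-0.005],[0,0,0],0.06],[[0,0,-0.005],[0,0,0],0.06],[[0,0,-0.005],[0,0,0],0.06],[[0,0,-0.005],[0,0,0],0.06],[[0,0,-0.005],[0,0,0],0.06],[[0,0,-0.003],[0,0,0],0.06],[[0,0,-0.002],[0,0,0],0.06]]' && python3 -m crank '[[[0,0,-0.001],[0,0,0],0.06],[[0,0,-0.001],[0,0,0],0.06],[[0,0,-0.001],[0,0,0],0.06],[[0,0,-0.001],[0,0,0],0.06],[[0,0,-0.001],[0,0,0],0.06],[[0,0,0],[0,0,0],0.06],[[0,0,0],[0,0,0],0.06],[[0,0,0],[0,0,0],0.06]]'; python3 -c "
from h import *
to(-60,122,8)
d=vision.get_image('wrist');cv2.imwrite('pics/c2.png',d['img'])"
```

```text
t: 4.45
ee_pos: [514.0, -7.4, 10.7]
orientation: [2.16, 0.127, -2.161]
ft_force: [-7.7, -1.8, 5.4]
width: 60.1
t: 5.12
ee_pos: [518.8, -6.8, 10.7]
orientation: [2.161, 0.128, -2.161]
ft_force: [-3.2, 0.7, 1.5]
width: 60.3
t 5.12 world [518.8  -6.8  10.7] jig [-62.4 121.9] tool y ang rel -ey deg 0.00 tilt [ 0.  0. -1.] Fjig [-3.1  1.1] Fz 1.5 w 60.3
tool shift m [ 0.0027 -0.0001 -0.0024]
```

View pics/c2.png

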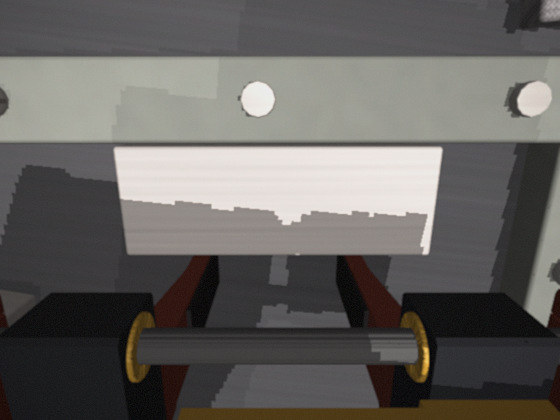

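The bar's far edge is at row 147 and the fence edge at row 142, so about 2 mm is left. I'll creep on until the force rises.

```bash
python3 -m crank '[[[0,0,-0.001],[0,0,0],0.06],[[0,0,-0.001],[0,0,0],0.06],[[0,0,-0.001],[0,0,0],0.06],[[0,0,-0.0005],[0,0,0],0.06],[[0,0,0],[0,0,0],0.06],[[0,0,0],[0,0,0],0.06],[[0,0,0],[0,0,0],0.06],[[0,0,0],[0,0,0],0.06]]'; python3 -c "
from h import *
to(-60,122,8)
d=vision.get_image('wrist');cv2.imwrite('pics/c3.png',d['img'][100:300])"
```

```text
t: 5.83
ee_pos: [519.7, -6.7, 10.6]
orientation: [2.155, 0.128, -2.166]
ft_force: [-11.4, -2.4, 9.0]
width: 60.2
t 5.83 world [519.7  -6.7  10.6] jig [-61.5 121.9] tool y ang rel -ey deg 0.01 tilt [-0.005 -0.    -1.   ] Fjig [-11.6  -1.1] Fz 9.0 w 60.2
tool shift m [ 0.0026 -0.0001 -0.0015]
```

View pics/c3.png

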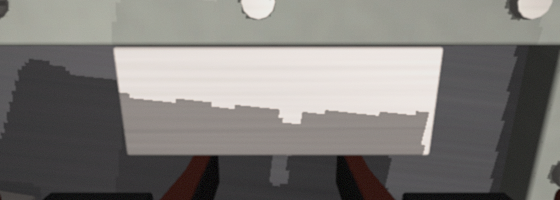

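```bash
python3 -m crank '[[[0,0,0.01],[0,0,0],0.06],[[-0.03,0,0.002],[0,0,0],0.06],[[-0.03,0,0],[0,0,0],0],[[0,-0.03,-0.014],[0,0,0],0],[[0,-0.03,-0.014],[0,0,0],0],[[0,-0.03,-0.014],[0,0,0],0],[[0,-0.003,0],[0,0,0],0],[[0,0,0],[0,0,0],0]]'; python3 -c "
from h import *
to(-27,214,8)
d=vision.get_image('top');cv2.imwrite('pics/d1.png',d['img'])
d=vision.get_image('wrist');cv2.imwrite('pics/d2.png',d['img'])"
```

```text
t: 6.55
ee_pos: [542.4, 91.1, 71.1]
orientation: [2.163, 0.131, -2.156]
ft_force: [-0.4, 1.0, -0.3]
width: 23.1
t 6.55 world [542.4  91.1  71.1] jig [-27.5 216.3] tool y ang rel -ey deg 0.17 tilt [ 0.003  0.    -1.   ] Fjig [-0.3  1.1] Fz -0.3 w 23.1
tool shift m [ 0.0631  0.0024 -0.0003]
```

View pics/d1.png

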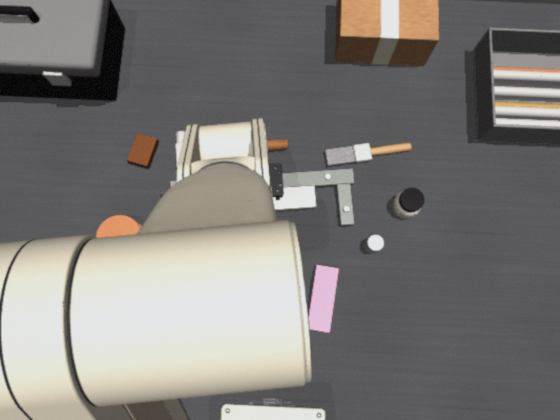

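View pics/d2.png

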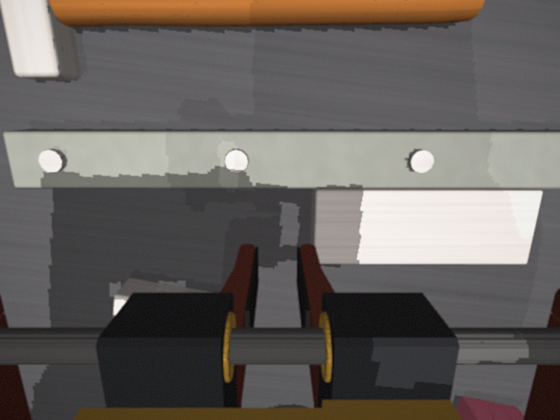

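```bash
cat >> h.py <<'E'
def wray(uv,z,d=None):
    o=ctrl.get_obs()
    if d is None: d=vision.get_image("wrist")
    M=Ro.from_rotvec(o["orientation"]).as_matrix();H=np.array(d["hand_eye"]);uv=np.atleast_2d(uv).astype(float)
    r=np.c_[uv,np.ones(len(uv))]@np.linalg.inv(d["mtx"]).T@H[:3,:3].T@M.T;C=M@H[:3,3]+o["ee_pos"]
    P=C+r*((z-C[2])/r[:,2])[:,None];return ((P[:,:2]-O)@J).round(1)
E
python3 -c "
from h import *
print(wray([[316,192],[316,262],[541,192],[529,264]],25),wray([[20,187],[500,188]],22),wray([[115,310]],25))"
```

```text
[[ -3.  189.2]
 [-50.1 187.6]
 [ -2.9  50.6]
 [-51.4  48. ]] [[ -0.9 372.6]
 [ -1.4  73.9]] [[-86.2 323.2]]
```

```bash
python3 -m crank '[[[0,0,0],[0,0,0],0],[[0,0,0],[0,0,0],0],[[0.015,0.001,0],[0,0,0],0],[[0.02,0,0],[0,0,0],0],[[0.02,0,0],[0,0,0],0],[[0.006,0,0],[0,0,0],0],[[0,0,0],[0,0,0],0],[[0,0,0],[0,0,0],0]]'; python3 -c "
from h import *
to(-27,214,10)
d=vision.get_image('wrist');cv2.imwrite('pics/e2.png',d['img'])"
```

```text
t: 7.47
ee_pos: [541.2, 88.2, 9.8]
orientation: [2.16, 0.127, -2.161]
ft_force: [0.3, 0.1, -0.4]
width: 0.2
t 7.47 world [541.2  88.2   9.8] jig [-28.9 213.6] tool y ang rel -ey deg -0.02 tilt [-0. -0. -1.] Fjig [0.3 0. ] Fz -0.4 w 0.2
tool shift m [-0.0002 -0.0004 -0.0019]
```

View pics/e2.png

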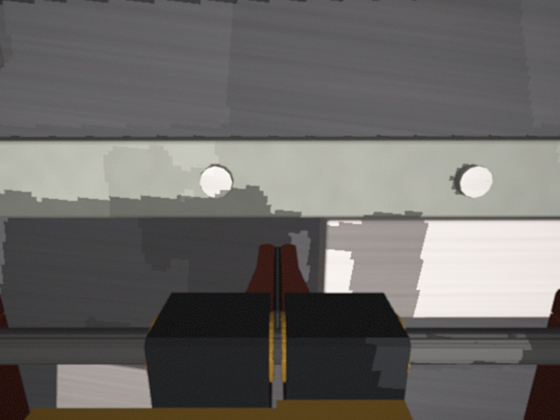

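```bash
python3 -m crank '[[[0,0.004,0],[0,0,0],0],[[0,0.004,0],[0,0,0],0],[[0,0.004,0],[0,0,0],0],[[0,0.005,0],[0,0,0],0],[[0,0.005,0],[0,0,0],0],[[0,0.005,0],[0,0,0],0],[[0,0.005,0],[0,0,0],0],[[0,0.005,0],[0,0,0],0]]' && python3 -m crank '[[[0,0.005,0],[0,0,0],0],[[0,0.005,0],[0,0,0],0],[[0,0.003,0],[0,0,0],0],[[0,0.003,0],[0,0,0],0],[[0,0.001,0],[0,0,0],0],[[0,0.001,0],[0,0,0],0],[[0,0.001,0],[0,0,0],0],[[0,0,0],[0,0,0],0]]';  python3 -c "
from h import *
to(-27,153.5,10)
d=vision.get_image('wrist');cv2.imwrite('pics/f2.png',d['img'])"
```

```text
t: 8.18
ee_pos: [546.1, 51.9, 10.5]
orientation: [2.163, 0.128, -2.16]
ft_force: [-1.0, 6.7, 3.3]
width: 0.7
t: 8.85
ee_pos: [548.3, 33.1, 10.5]
orientation: [2.163, 0.128, -2.16]
ft_force: [-0.1, 5.0, 4.4]
width: 0.7
t 8.85 world [548.3  33.1  10.5] jig [-28.4 158. ] tool y ang rel -ey deg -0.03 tilt [ 0.001  0.001 -1.   ] Fjig [0.5 4.9] Fz 4.4 w 0.7
tool shift m [ 0.0005  0.0045 -0.0014]
```

View pics/f2.png

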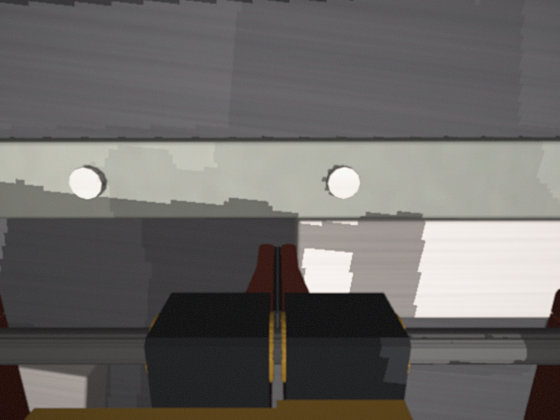

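```bash
python3 -m crank '[[[0,0.001,0],[0,0,0],0],[[0,0.001,0],[0,0,0],0],[[0,0.001,0],[0,0,0],0],[[0,0.001,0],[0,0,0],0],[[0,0.001,0],[0,0,0],0],[[0,0.001,0],[0,0,0],0],[[0,0,0],[0,0,0],0],[[0,0,0],[0,0,0],0]]';  python3 -c "
from h import *
to(-27,153.5,10)"
```

```text
t: 9.57
ee_pos: [549.1, 27.2, 10.5]
orientation: [2.163, 0.128, -2.16]
ft_force: [-0.3, 5.5, 4.5]
width: 0.3
t 9.57 world [549.1  27.2  10.5] jig [-28.4 152.1] tool y ang rel -ey deg -0.03 tilt [ 0.001  0.001 -1.   ] Fjig [0.4 5.5] Fz 4.5 w 0.3
tool shift m [ 0.0005 -0.0014 -0.0014]
```

```bash
python3 -m crank '[[[0,0.001,0],[0,0,0],0],[[0,0.001,0],[0,0,0],0],[[0,0.001,0],[0,0,0],0],[[0,0.001,0],[0,0,0],0],[[0,0,0],[0,0,0],0],[[0,0,0],[0,0,0],0],[[0,0,0],[0,0,0],0],[[0,0,0],[0,0,0],0]]';  python3 -c "
from h import *
to(-27,153.5,10)
d=vision.get_image('side');cv2.imwrite('pics/g3.png',cv2.resize(d['img'][130:340,150:430],None,fx=2.8,fy=2.8,interpolation=cv2.INTER_CUBIC))"
```

```text
t: 10.23
ee_pos: [549.4, 23.9, 10.5]
orientation: [2.163, 0.128, -2.16]
ft_force: [-1.9, 10.1, 5.3]
width: 0.5
t 10.23 world [549.4  23.9  10.5] jig [-28.4 148.8] tool y ang rel -ey deg -0.04 tilt [ 0.001  0.001 -1.   ] Fjig [-0.7 10.3] Fz 5.3 w 0.5
tool shift m [ 0.0005 -0.0047 -0.0014]
```

View pics/g3.png

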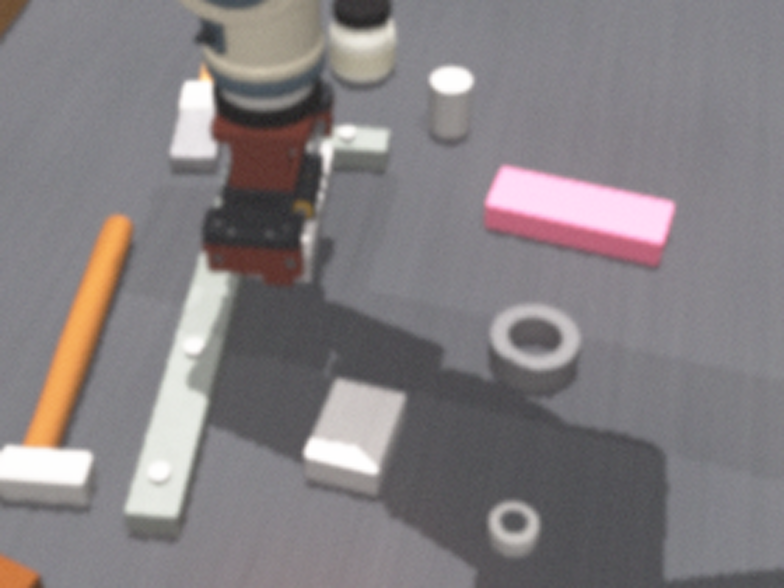

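```bash
python3 -m crank '[[[0,0.001,0],[0,0,0],0],[[0,0.001,0],[0,0,0],0],[[0,0.001,0],[0,0,0],0],[[0,0,0],[0,0,0],0],[[0,0,0],[0,0,0],0],[[0,0,0],[0,0,0],0],[[0,0,0],[0,0,0],0],[[0,0,0],[0,0,0],0]]';  python3 -c "
from h import *
to(-27,153.5,10)"
```

```text
t: 10.95
ee_pos: [549.4, 23.7, 10.5]
orientation: [2.164, 0.131, -2.163]
ft_force: [-3.2, 29.2, 6.8]
width: 0.3
t 10.95 world [549.4  23.7  10.5] jig [-28.4 148.6] tool y ang rel -ey deg -0.09 tilt [ 0.     0.004 -1.   ] Fjig [ 0.2 29.3] Fz 6.8 w 0.3
tool shift m [ 0.0005 -0.0049 -0.0014]
```

```bash
python3 -m crank '[[[0,-0.014,0],[0,0,0],0],[[-0.03,-0.002,0],[0,0,0],0],[[-0.03,0,0],[0,0,0],0],[[0,-0.028,0.025],[0,0,0],0.03],[[0,-0.028,0.025],[0,0,0],0.03],[[0,-0.028,0.025],[0,0,0],0.03],[[0,-0.028,0.025],[0,0,0],0.03],[[0,-0.028,0.026],[0,0,0],0.03]]';  python3 -c "
from h import *
to(-156,298,10)
d=vision.get_image('wrist');cv2.imwrite('pics/i2.png',d['img'])
d=vision.get_image('top');cv2.imwrite('pics/i1.png',d['img'])"
```

```text
t: 11.62
ee_pos: [405.0, 160.4, 70.1]
orientation: [2.162, 0.127, -2.16]
ft_force: [-0.9, 0.5, 0.0]
width: 28.9
t 11.62 world [405.  160.4  70.1] jig [-155.8  301.3] tool y ang rel -ey deg -0.06 tilt [ 0.001  0.    -1.   ] Fjig [-0.8  0.6] Fz 0.0 w 28.9
tool shift m [0.0601 0.0033 0.0003]
```

View pics/i2.png

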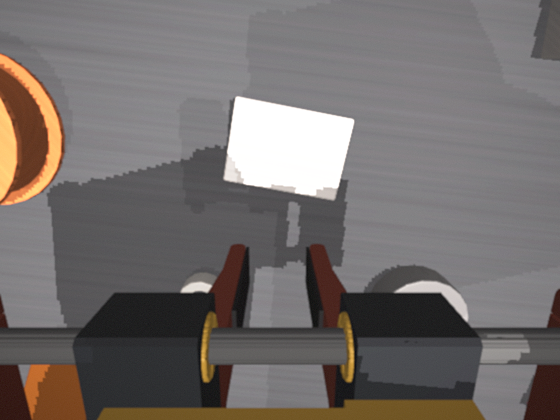

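View pics/i1.png

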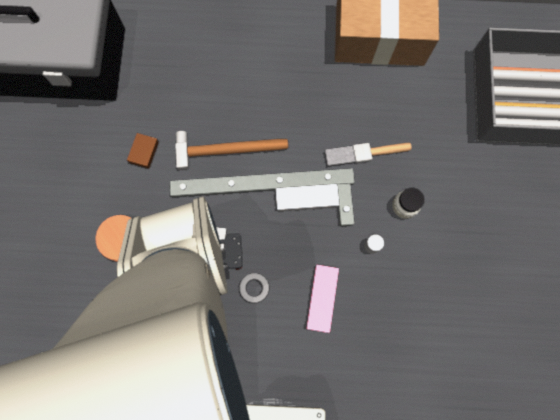

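```bash
python3 -m crank '[[[0.025,0.004,0],[0,0,0],0.03],[[0.025,0.001,0],[0,0,0],0.03],[[0.01,0,0],[0,0,0],0.03],[[0,0,-0.002],[0,0,0],0.03],[[0,0,-0.005],[0,0,0],0.03],[[0,0,-0.005],[0,0,0],0.03],[[0,0,-0.005],[0,0,0],0.03],[[0,0,-0.005],[0,0,0],0.03]]' && python3 -m crank '[[[0,0,-0.005],[0,0,0],0.03],[[0,0,-0.005],[0,0,0],0.03],[[0,0,-0.005],[0,0,0],0.03],[[0,0,-0.005],[0,0,0],0.03],[[0,0,-0.005],[0,0,0],0.03],[[0,0,-0.005],[0,0,0],0.03],[[0,0,-0.005],[0,0,0],0.03],[[0,0,-0.003],[0,0,0],0.03]]';  python3 -c "
from h import *
to(-61,298,10)
d=vision.get_image('wrist');cv2.imwrite('pics/j2.png',d['img'])"
```

```text
t: 12.38
ee_pos: [429.5, 157.8, 10.5]
orientation: [2.162, 0.127, -2.16]
ft_force: [-2.1, -1.7, 1.0]
width: 29.9
t: 13.05
ee_pos: [467.2, 162.4, 9.7]
orientation: [2.162, 0.128, -2.16]
ft_force: [-1.2, -1.4, -0.3]
width: 29.7
t 13.05 world [467.2 162.4   9.7] jig [-93.8 295.9] tool y ang rel -ey deg -0.00 tilt [ 0.001  0.    -1.   ] Fjig [-1.3 -1.2] Fz -0.3 w 29.7
tool shift m [-0.0003 -0.0021 -0.0328]
```

View pics/j2.png

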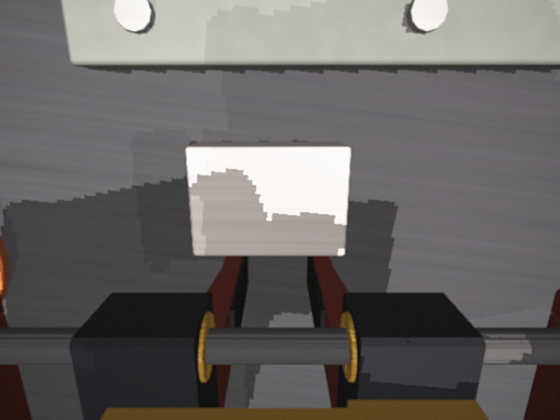

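```bash
python3 -m crank '[[[0,0,-0.005],[0,0,0],0.03],[[0,0,-0.005],[0,0,0],0.03],[[0,0,-0.005],[0,0,0],0.03],[[0,0,-0.005],[0,0,0],0.03],[[0,0,-0.004],[0,0,0],0.03],[[0,0,-0.003],[0,0,0],0.03],[[0,0,-0.002],[0,0,0],0.03],[[0,0,-0.001],[0,0,0],0.03]]' && python3 -m crank '[[[0,0,-0.001],[0,0,0],0.03],[[0,0,-0.001],[0,0,0],0.03],[[0,0,-0.001],[0,0,0],0.03],[[0,0,-0.001],[0,0,0],0.03],[[0,0,0],[0,0,0],0.03],[[0,0,0],[0,0,0],0.03],[[0,0,0],[0,0,0],0.03],[[0,0,0],[0,0,0],0.03]]';  python3 -c "
from h import *
to(-61.5,298,10)
d=vision.get_image('wrist');cv2.imwrite('pics/k2.png',d['img'])"
```

```text
t: 13.77
ee_pos: [495.9, 165.6, 9.7]
orientation: [2.16, 0.127, -2.161]
ft_force: [-3.2, -0.3, 2.8]
width: 30.1
t: 14.43
ee_pos: [499.1, 166.0, 9.6]
orientation: [2.159, 0.127, -2.162]
ft_force: [-5.0, 0.4, 4.1]
width: 30.3
t 14.43 world [499.1 166.    9.6] jig [-61.7 295.8] tool y ang rel -ey deg 0.01 tilt [-0.001 -0.    -1.   ] Fjig [-5.  1.] Fz 4.1 w 30.3
tool shift m [-0.0004 -0.0022 -0.0002]
```

View pics/k2.png

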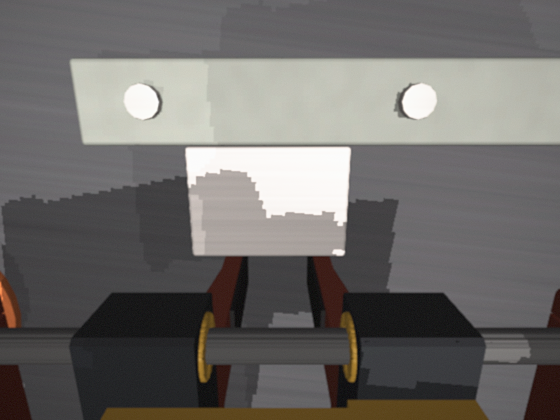

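Rows 147 and 143: nearly in contact. I'll press a little more.

```bash
python3 -m crank '[[[0,0,-0.001],[0,0,0],0.03],[[0,0,-0.001],[0,0,0],0.03],[[0,0,-0.001],[0,0,0],0.03],[[0,0,-0.0005],[0,0,0],0.03],[[0,0,0],[0,0,0],0.03],[[0,0,0],[0,0,0],0.03],[[0,0,0],[0,0,0],0.03],[[0,0,0],[0,0,0],0.03]]';  python3 -c "
from h import *
to(-61.5,298,10)
d=vision.get_image('wrist');cv2.imwrite('pics/l2.png',d['img'][100:300])"
```

```text
t: 15.15
ee_pos: [499.1, 165.8, 9.3]
orientation: [2.152, 0.126, -2.169]
ft_force: [-15.1, 0.4, 12.4]
width: 30.0
t 15.15 world [499.1 165.8   9.3] jig [-61.7 295.6] tool y ang rel -ey deg 0.00 tilt [-0.008 -0.002 -1.   ] Fjig [-14.9   2.2] Fz 12.4 w 30.0
tool shift m [-0.0007 -0.0024 -0.0002]
```

View pics/l2.png

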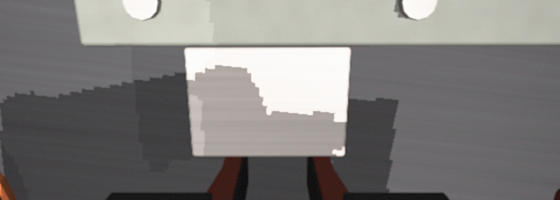

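```bash
python3 -m crank '[[[0,0,0.012],[0,0,0],0.03],[[-0.03,0,0],[0,0,0],0.03],[[-0.03,0,0],[0,0,0],0],[[0,-0.02,-0.014],[0,0,0],0],[[0,-0.02,-0.014],[0,0,0],0],[[0,-0.021,-0.014],[0,0,0],0],[[0,0,0],[0,0,0],0],[[0,0,0],[0,0,0],0]]';  python3 -c "
from h import *
to(-27,356,10)
d=vision.get_image('wrist');cv2.imwrite('pics/m2.png',d['img'])
d=vision.get_image('side');cv2.imwrite('pics/m3.png',d['img'])
"
```

```text
t: 15.87
ee_pos: [527.2, 231.8, 69.9]
orientation: [2.163, 0.13, -2.157]
ft_force: [-0.1, -1.0, -0.2]
width: 0.4
t 15.87 world [527.2 231.8  69.9] jig [-26.  357.8] tool y ang rel -ey deg 0.09 tilt [ 0.003  0.001 -1.   ] Fjig [-0.2 -0.9] Fz -0.2 w 0.4
tool shift m [0.0599 0.0019 0.0011]
```

View pics/m2.png

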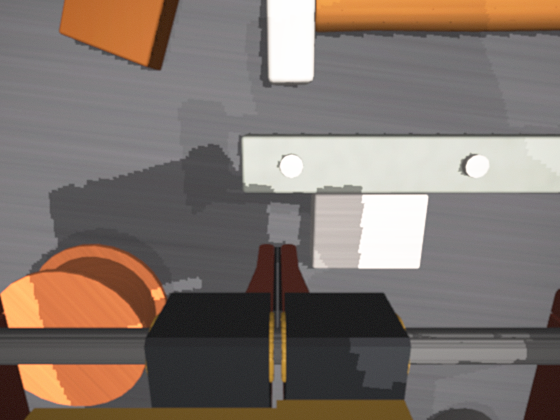

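View pics/m3.png

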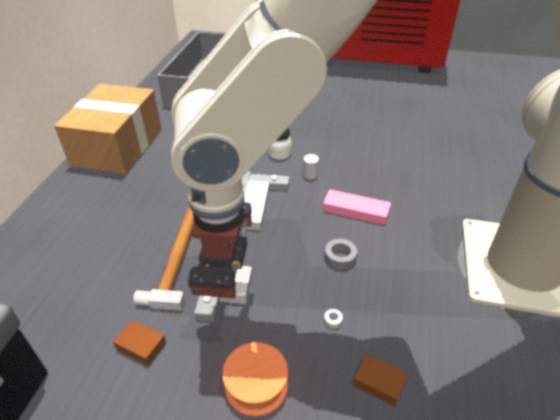

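```bash
python3 -c "
from h import *
print(wray([[314,196],[313,266],[427,196],[420,268]],25))"
python3 -m crank '[[[0.02,0,0],[0,0,0],0],[[0.02,0,0],[0,0,0],0],[[0.02,0,0],[0,0,0],0],[[0,0,0],[0,0,0],0],[[0,0.003,0],[0,0,0],0],[[0,0.003,0],[0,0,0],0],[[0,0.003,0],[0,0,0],0],[[0,0.003,0],[0,0,0],0]]';  python3 -c "
from h import *
to(-27,218,10)
d=vision.get_image('wrist');cv2.imwrite('pics/n2.png',d['img'])
"
```

```text
[[ -3.9 332.4]
 [-51.1 331.6]
 [ -3.9 262.9]
 [-52.5 261.5]]
t: 16.68
ee_pos: [528.1, 218.5, 10.9]
orientation: [2.163, 0.128, -2.159]
ft_force: [0.7, 0.2, 0.2]
width: 0.4
t 16.68 world [528.1 218.5  10.9] jig [-26.7 344.5] tool y ang rel -ey deg -0.02 tilt [ 0.002  0.001 -1.   ] Fjig [0.7 0.1] Fz 0.2 w 0.4
tool shift m [0.0008 0.1265 0.0003]
```

View pics/n2.png

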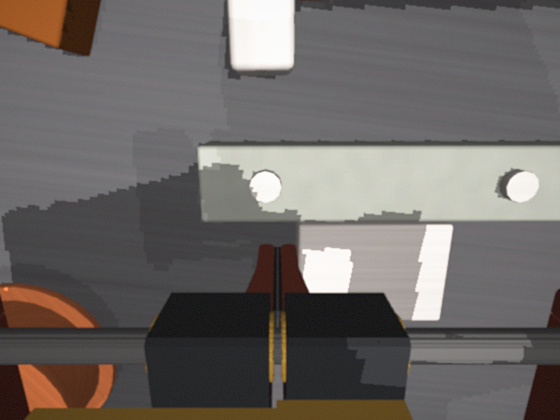

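```bash
python3 -m crank '[[[0,0.003,0],[0,0,0],0],[[0,0.005,0],[0,0,0],0],[[0,0.005,0],[0,0,0],0],[[0,0.005,0],[0,0,0],0],[[0,0.005,0],[0,0,0],0],[[0,0.005,0],[0,0,0],0],[[0,0.005,0],[0,0,0],0],[[0,0.005,0],[0,0,0],0]]' && python3 -m crank '[[[0,0.005,0],[0,0,0],0],[[0,0.005,0],[0,0,0],0],[[0,0.005,0],[0,0,0],0],[[0,0.005,0],[0,0,0],0],[[0,0.005,0],[0,0,0],0],[[0,0.005,0],[0,0,0],0],[[0,0.005,0],[0,0,0],0],[[0,0.005,0],[0,0,0],0]]';  python3 -c "
from h import *
to(-27,218,10)
d=vision.get_image('wrist');cv2.imwrite('pics/o2.png',d['img'])
"
```

```text
t: 17.4
ee_pos: [531.9, 180.4, 9.7]
orientation: [2.161, 0.127, -2.161]
ft_force: [-0.3, 4.1, 2.4]
width: 0.4
t: 18.07
ee_pos: [536.5, 140.7, 9.7]
orientation: [2.161, 0.127, -2.161]
ft_force: [-0.6, 4.2, 2.8]
width: 0.3
t 18.07 world [536.5 140.7   9.7] jig [-27.5 266.3] tool y ang rel -ey deg -0.00 tilt [-0. -0. -1.] Fjig [-0.1  4.2] Fz 2.8 w 0.3
tool shift m [-0.0003  0.0483 -0.0005]
```

View pics/o2.png

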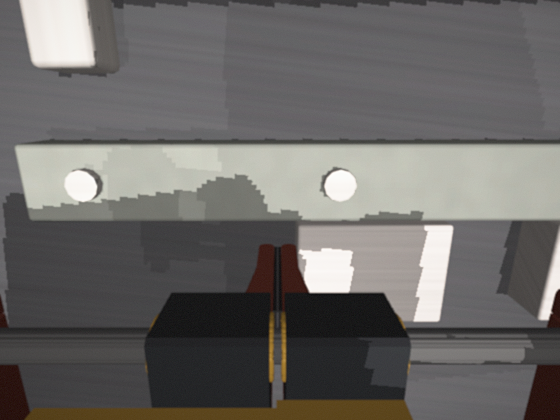

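```bash
python3 -m crank '[[[0,0.005,0],[0,0,0],0],[[0,0.005,0],[0,0,0],0],[[0,0.005,0],[0,0,0],0],[[0,0.005,0],[0,0,0],0],[[0,0.005,0],[0,0,0],0],[[0,0.005,0],[0,0,0],0],[[0,0.005,0],[0,0,0],0],[[0,0.004,0],[0,0,0],0]]' && python3 -m crank '[[[0,0.002,0],[0,0,0],0],[[0,0.001,0],[0,0,0],0],[[0,0.001,0],[0,0,0],0],[[0,0.001,0],[0,0,0],0],[[0,0.001,0],[0,0,0],0],[[0,0.001,0],[0,0,0],0],[[0,0,0],[0,0,0],0],[[0,0,0],[0,0,0],0]]';  python3 -c "
from h import *
to(-27,218.6,10)
d=vision.get_image('wrist');cv2.imwrite('pics/p2.png',d['img'])
"
```

```text
t: 18.78
ee_pos: [541.0, 101.8, 9.6]
orientation: [2.16, 0.127, -2.161]
ft_force: [0.1, 1.3, -0.8]
width: 0.6
t: 19.45
ee_pos: [541.9, 95.5, 9.7]
orientation: [2.161, 0.127, -2.16]
ft_force: [0.2, -0.8, -0.3]
width: 0.1
t 19.45 world [541.9  95.5   9.7] jig [-27.4 220.7] tool y ang rel -ey deg 0.01 tilt [ 0. -0. -1.] Fjig [ 0.1 -0.8] Fz -0.3 w 0.1
tool shift m [-0.0003  0.0021 -0.0004]
```

View pics/p2.png

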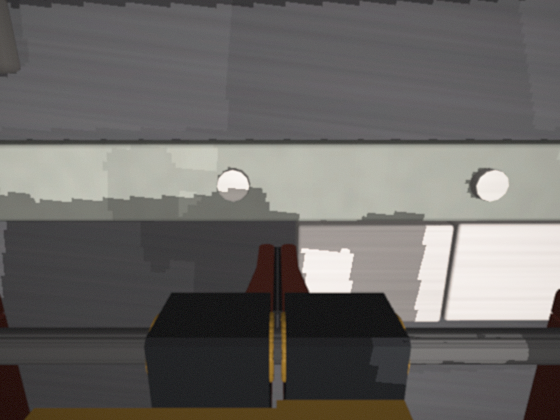

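```bash
python3 -m crank '[[[0,0.001,0],[0,0,0],0],[[0,0.001,0],[0,0,0],0],[[0,0.001,0],[0,0,0],0],[[0,0.001,0],[0,0,0],0],[[0,0.0005,0],[0,0,0],0],[[0,0,0],[0,0,0],0],[[0,0,0],[0,0,0],0],[[0,0,0],[0,0,0],0]]';  python3 -c "
from h import *
to(-27,218.6,10)
d=vision.get_image('wrist');cv2.imwrite('pics/q2.png',cv2.resize(d['img'][180:340,270:540],None,fx=2.9,fy=2.9,interpolation=cv2.INTER_CUBIC))
"
```

```text
t: 20.17
ee_pos: [542.2, 93.5, 9.8]
orientation: [2.162, 0.13, -2.162]
ft_force: [-2.1, 15.8, 1.2]
width: 0.4
t 20.17 world [542.2  93.5   9.8] jig [-27.4 218.7] tool y ang rel -ey deg -0.04 tilt [-0.     0.003 -1.   ] Fjig [-0.2 16. ] Fz 1.2 w 0.4
tool shift m [-0.0002  0.0001 -0.0004]
```

View pics/q2.png

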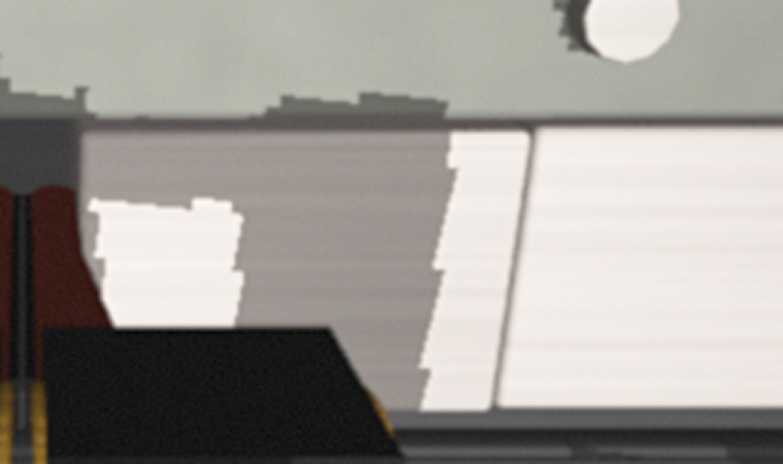

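```bash
python3 -m crank '[[[0,-0.012,0],[0,0,0],0],[[-0.03,-0.002,0],[0,0,0],0],[[-0.03,0,0],[0,0,0],0],[[0,0.02,0.029],[0,0,0],0.0878],[[0,0.02,0.029],[0,0,0],0.0878],[[0,0.035,0],[0,0,0],0.0878],[[0,0.026,0],[0,0,0],0.0878],[[0,0,0],[0,0,0],0.0878]]';  python3 -c "
from h import *
to(-80,128,9)
d=vision.get_image('wrist');cv2.imwrite('pics/r2.png',d['img'])
"
```

```text
t: 20.88
ee_pos: [495.5, -5.2, 70.1]
orientation: [2.163, 0.124, -2.16]
ft_force: [0.7, -0.0, 0.2]
width: 30.4
t 20.88 world [495.5  -5.2  70.1] jig [-85.4 126.2] tool y ang rel -ey deg -0.15 tilt [ 0.001 -0.001 -1.   ] Fjig [ 0.7 -0.1] Fz 0.2 w 30.4
tool shift m [ 0.0611 -0.0019 -0.0053]
```

View pics/r2.png

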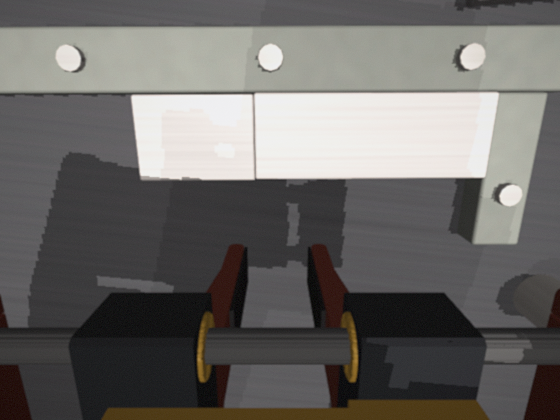

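```bash
python3 -m crank '[[[0,0,0],[0,0,0],0.0878],[[0,0,0],[0,0,0],0.0878],[[0.02,0,0],[0,0,0],0.0878],[[0.02,0,0],[0,0,0],0.0878],[[0.02,0,0],[0,0,0],0.0878],[[0,0,-0.005],[0,0,0],0.0878],[[0,0,-0.005],[0,0,0],0.0878],[[0,0,-0.005],[0,0,0],0.0878]]' && python3 -m crank '[[[0,0,-0.003],[0,0,0],0.0878],[[0,0,-0.001],[0,0,0],0.0878],[[0,0,-0.001],[0,0,0],0.0878],[[0,0,-0.001],[0,0,0],0.0878],[[0,0,-0.001],[0,0,0],0.0878],[[0,0,0],[0,0,0],0.0878],[[0,0,0],[0,0,0],0.0878],[[0,0,0],[0,0,0],0.0878]]';  python3 -c "
from h import *
to(-61.5,128,9)
"
```

```text
t: 21.6
ee_pos: [511.1, 0.4, 10.3]
orientation: [2.161, 0.128, -2.159]
ft_force: [0.5, -0.3, 0.9]
width: 86.2
t: 22.27
ee_pos: [516.7, 0.4, 9.7]
orientation: [2.161, 0.127, -2.161]
ft_force: [-0.3, 0.3, -0.4]
width: 87.9
t 22.27 world [5.167e+02 4.000e-01 9.700e+00] jig [-63.6 129.3] tool y ang rel -ey deg -0.01 tilt [-0.  0. -1.] Fjig [-0.2  0.4] Fz -0.4 w 87.9
tool shift m [ 0.0007  0.0013 -0.0021]
```

```bash
python3 -m crank '[[[0,0,-0.001],[0,0,0],0.0878],[[0,0,-0.001],[0,0,0],0.0878],[[0,0,-0.001],[0,0,0],0.0878],[[0,0,-0.001],[0,0,0],0.0878],[[0,0,-0.001],[0,0,0],0.0878],[[0,0,-0.001],[0,0,0],0.0878],[[0,0,0],[0,0,0],0.0878],[[0,0,0],[0,0,0],0.0878]]';  python3 -c "
from h import *
to(-61.5,128,9)
d=vision.get_image('wrist');cv2.imwrite('pics/s2.png',d['img'])
"
```

```text
t: 22.93
ee_pos: [518.7, 1.0, 9.2]
orientation: [2.152, 0.128, -2.169]
ft_force: [-10.7, -2.1, 9.2]
width: 87.7
t 22.93 world [518.7   1.    9.2] jig [-61.6 129.6] tool y ang rel -ey deg 0.03 tilt [-0.008 -0.    -1.   ] Fjig [-10.9  -0.9] Fz 9.2 w 87.7
tool shift m [ 0.0002  0.0016 -0.0001]
```

View pics/s2.png

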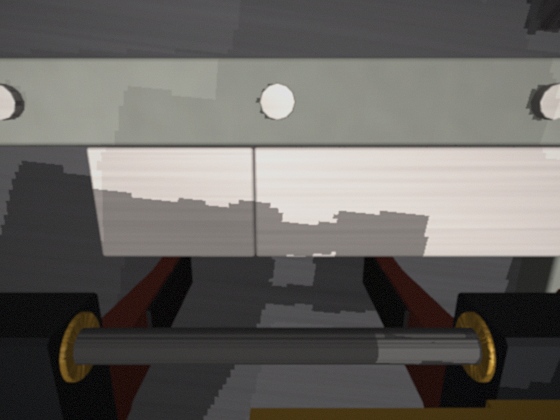

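```bash
python3 -m crank '[[[0,0,0.005],[0,0,0],0.0878],[[0,0,0.008],[0,0,0],0.0878],[[-0.03,0,0.005],[0,0,0],0.0878],[[-0.03,0,0],[0,0,0],0.0878],[[-0.03,0,0],[0,0,0],0.0878],[[0,0,0.015],[0,0,0],0.0878],[[0,0,0.01],[0,0,0],0.0878],[[0,0,0],[0,0,0],0.0878]]';  python3 -c "
from h import *
to(-61.5,128,9)
d=vision.get_image('wrist');cv2.imwrite('pics/t2.png',d['img'])
c=d['img'][60:200,120:510];cv2.imwrite('pics/t2c.png',cv2.resize(c,None,fx=2,fy=2,interpolation=cv2.INTER_CUBIC))
"
```

```text
t: 23.65
ee_pos: [477.6, -4.0, 99.4]
orientation: [2.159, 0.127, -2.163]
ft_force: [-0.1, 0.6, -0.4]
width: 88.0
t 23.65 world [477.6  -4.   99.4] jig [-103.   129.6] tool y ang rel -ey deg -0.01 tilt [-0.002  0.    -1.   ] Fjig [-0.   0.7] Fz -0.4 w 88.0
tool shift m [ 0.0903  0.0016 -0.0417]
```

View pics/t2.png

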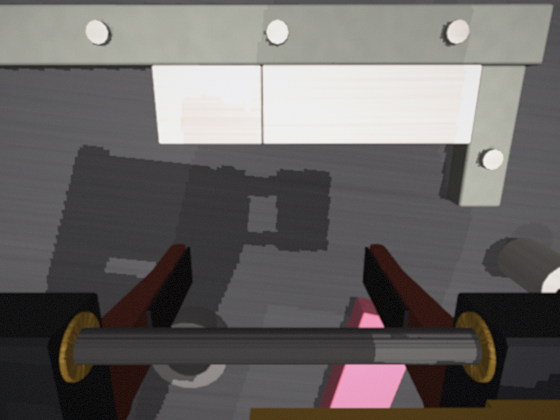

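View pics/t2c.png

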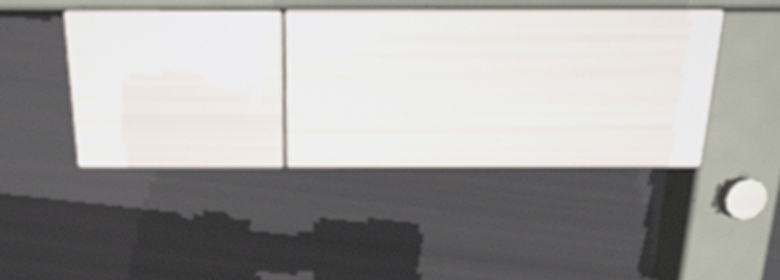

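```bash
python3 -c "
from h import *
g=cv2.imread('pics/t2.png',0)
for r in (80,105,130): print(g[r,255:272])
g=cv2.imread('pics/s2.png',0)
for r in (160,180,240): print(g[r,246:264])
g=cv2.imread('pics/p2.png',0)
for r in (240,300): print(g[r,438:464])
"

```

```text
[236 236 236 237 233 214 167 163 220 238 238 238 237 238 237 238 237]
[236 237 236 237 235 225 177 155 215 238 240 239 239 238 239 238 238]
[236 236 236 238 238 229 189 156 198 232 238 239 238 239 238 238 239]
[222 222 223 223 219 203 172 131 130 180 216 226 225 225 225 225 224 225]
[219 218 219 219 215 202 180 144 125 162 191 215 221 222 221 219 220 220]
[125 126 126 124 126 125 120 110  91  85 106 120 128 129 131 132 129 133]
[237 237 237 237 238 237 237 237 237 237 237 237 232 186 101  66  73  98
 144 181 211 228 235 238 236 237]
[230 231 230 220 171  97  66  76 112 157 194 216 230 233 234 234 233 233
 233 233 233 233 234 233 233 233]
```

```bash
python3 -c "
from h import *
g=cv2.imread('pics/q2.png',0).astype(float)
for r in (160,200,300,380):
    v=g[r,480:560]; i=v.argmin(); w=v[max(0,i-14):i+15]; m=np.median(v); print(((m-w).clip(0)/m).sum()/2.9, v.min(),m)
"

```

```text
1.004056795131846 151.0 238.0
0.9924659518980006 151.0 238.0
1.0156871249909638 154.0 238.5
1.1398066657048047 152.0 239.0
```

```bash
python3 -m crank '[[[0,-0.026,-0.019],[0,0,0],0],[[0,-0.026,-0.019],[0,0,0],0],[[0,-0.026,-0.019],[0,0,0],0],[[0,-0.026,-0.02],[0,0,0],0],[[0,-0.002,0],[0,0,0],0],[[0,0,0],[0,0,0],0],[[0,0,0],[0,0,0],0],[[0.03,0,0],[0,0,0],0]]';  python3 -c "
from h import *
to(-26,234,10)
"
```

```text
t: 24.37
ee_pos: [547.0, 110.2, 72.8]
orientation: [2.169, 0.128, -2.154]
ft_force: [1.2, -0.0, -0.6]
width: 38.0
t 24.37 world [547.  110.2  72.8] jig [-20.7 234.8] tool y ang rel -ey deg -0.03 tilt [ 0.007  0.001 -1.   ] Fjig [ 1.2 -0.1] Fz -0.6 w 38.0
tool shift m [0.0627 0.0008 0.0057]
```

```bash
python3 -m crank '[[[0,0,0.002],[0,0,0],0],[[0,0,0],[0,0,0],0],[[0,0,0],[0,0,0],0],[[0.02,0,0],[0,0,0],0],[[0.02,0,0],[0,0,0],0],[[0.018,0,0],[0,0,0],0],[[0,0,0],[0,0,0],0],[[0,0,0],[0,0,0],0]]';  python3 -c "
from h import *
to(-26,219,10)
"
```

```text
t: 25.03
ee_pos: [542.1, 109.9, 12.1]
orientation: [2.16, 0.127, -2.162]
ft_force: [0.8, -0.5, -0.5]
width: 0.7
t 25.03 world [542.1 109.9  12.1] jig [-25.6 235. ] tool y ang rel -ey deg -0.02 tilt [-0.001 -0.    -1.   ] Fjig [ 0.7 -0.6] Fz -0.5 w 0.7
tool shift m [0.0021 0.016  0.0004]
```

```bash
python3 -m crank '[[[0,0.004,0],[0,0,0],0],[[0,0.004,0],[0,0,0],0],[[0,0.003,0],[0,0,0],0],[[0,0.002,0],[0,0,0],0],[[0,0.001,0],[0,0,0],0],[[0,0.001,0],[0,0,0],0],[[0,0.001,0],[0,0,0],0],[[0,0,0],[0,0,0],0]]';python3 -m crank '[[[0,0.001,0],[0,0,0],0],[[0,0.001,0],[0,0,0],0],[[0,0.001,0],[0,0,0],0],[[0,0,0],[0,0,0],0],[[0,0,0],[0,0,0],0],[[0,0,0],[0,0,0],0],[[0,0,0],[0,0,0],0],[[0,0,0],[0,0,0],0]]';  python3 -c "
from h import *
to(-26,219,10)
d=vision.get_image('wrist');cv2.imwrite('pics/u2.png',d['img'])
g=cv2.cvtColor(d['img'],cv2.COLOR_BGR2GRAY)
for r in (240,260,280): print(g[r,438:464])
for c in (320,360,430,445,465,490,520): print(c,g[212:234,c])
"
```

```text
t: 25.7
ee_pos: [544.1, 94.2, 11.7]
orientation: [2.161, 0.127, -2.161]
ft_force: [-0.4, 0.4, 0.0]
width: 0.6
t: 26.37
ee_pos: [544.0, 93.7, 11.7]
orientation: [2.162, 0.13, -2.162]
ft_force: [-2.9, 16.2, 1.2]
width: 0.5
t 26.37 world [544.   93.7  11.7] jig [-25.6 218.7] tool y ang rel -ey deg -0.03 tilt [-0.     0.002 -1.   ] Fjig [-1.  16.4] Fz 1.2 w 0.5
tool shift m [ 0.0017 -0.0003  0.0004]
[238 237 237 238 238 237 237 239 238 232 198 149 164 200 225 235 238 238
 238 237 237 237 238 238 237 237]
[234 235 235 235 235 235 230 194 150 169 205 227 237 240 240 239 239 239
 240 240 239 240 239 239 240 238]
[232 230 231 227 192 153 172 207 229 238 241 240 240 240 239 239 240 240
 239 239 239 240 239 239 238 239]
320 [183 182 182 182 181 181 162 121 108  97  86  75  89  94 113 134 148 155
 158 157 153 154]
360 [182 181 164 120 107 111 109 112 109  99  89  79  84  97 116 139 152 156
 155 153 150 152]
430 [178 179 179 178 178 179 178 176 173 155 125  88  82 111 168 223 235 239
 239 236 234 238]
445 [175 173 176 174 176 174 178 177 171 155 125  87  86 114 174 224 236 238
 239 235 235 238]
465 [175 176 174 176 175 175 175 174 167 154 124  87  85 114 167 211 227 234
 237 238 238 240]
490 [171 170 170 170 169 170 169 171 165 147 119  85  82 113 165 210 224 232
 236 236 237 237]
520 [167 166 167 168 167 167 167 168 162 147 118  82  82 110 163 205 224 230
 233 234 234 234]
```

View pics/u2.png

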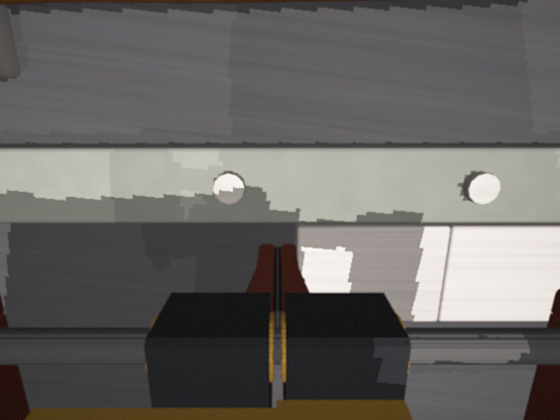

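```bash
python3 -m crank '[[[0,-0.006,0],[0,0,0],0],[[0,-0.012,0],[0,0,0],0],[[-0.03,0,0],[0,0,0],0],[[-0.04,0,0],[0,0,0],0],[[-0.04,0,0],[0,0,0],0],[[-0.04,0,0],[0,0,0],0],[[-0.02,0,0],[0,0,0],0],[[0,-0.03,0.02],[0,0,0],0]]' && python3 -m crank '[[[0,-0.03,0.02],[0,0,0],0],[[0,-0.03,0.02],[0,0,0],0],[[0,-0.03,0.02],[0,0,0],0],[[0,-0.03,0.02],[0,0,0],0],[[0,-0.03,0.02],[0,0,0],0],[[0,-0.03,0.02],[0,0,0],0],[[0,0,0],[0,0,0],0],[[0,0,0],[0,0,0],0]]'; python3 -c "
from h import *
d,g=img('top');cv2.imwrite('pics/v1.png',d['img']);cv2.imwrite('pics/v1c.png',cv2.resize(d['img'][165:235,215:365],None,fx=5,fy=5,interpolation=cv2.INTER_CUBIC))
d=vision.get_image('side');cv2.imwrite('pics/v3.png',cv2.resize(d['img'][130:340,150:430],None,fx=2.8,fy=2.8,interpolation=cv2.INTER_CUBIC))
"
```

```text
t: 27.08
ee_pos: [525.3, 135.9, 187.5]
orientation: [2.176, 0.125, -2.149]
ft_force: [0.6, -0.2, 1.1]
width: 0.3
t: 27.75
ee_pos: [377.2, 302.8, 181.7]
orientation: [2.159, 0.132, -2.158]
ft_force: [-0.3, -0.2, 0.6]
width: 0.7
```

View pics/v1.png

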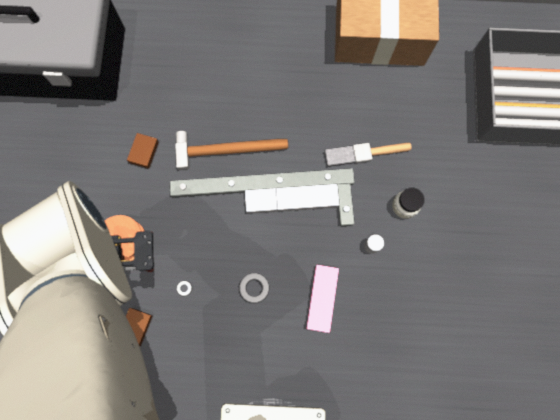

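View pics/v1c.png

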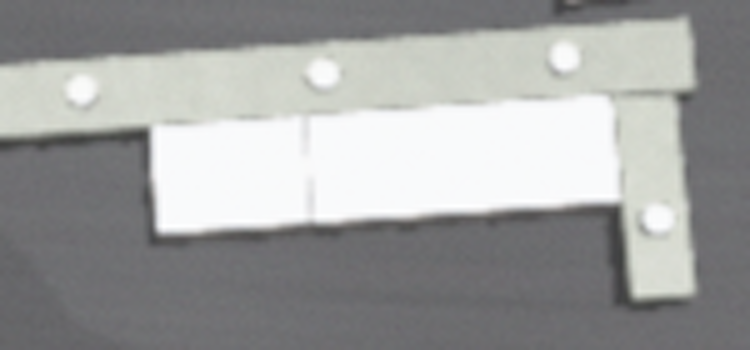

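View pics/v3.png

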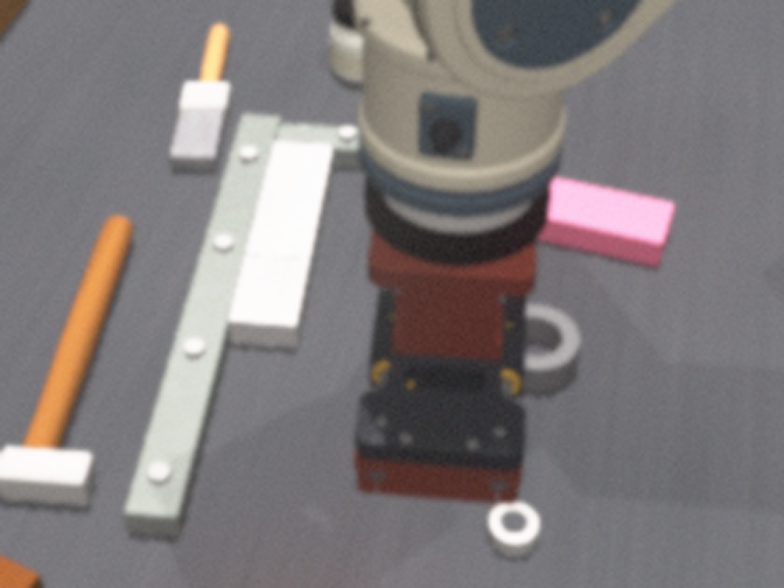

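The top view shows both bars flush along the fence, from (246,190) to (338,185). The joint is closed at (277,197), the long bar's end is against the stop, and the bystanders are at the same pixels as before. I'm handing in.

```bash
python3 -c "
from workcell import workorder
print(workorder.close_job())"
```

```text
the job is handed in; nothing more can be done
None
```

I handed the job in at about 28 s of the 58 s allowed. Both bars lie flush along the long fence. The long bar's end is against the end stop, and the short bar's end is butted against the long bar's other end.

**What I did:** I pushed the long bar to the fence and pressed it against the end stop at about 29 N. I then pushed the short bar to the fence and butted it against the long bar at about 16 N. After that, one press with a fingertip on each bar (about 11 N) squared both to the fence, and one last push closed the joint (about 16 N). The bars were only pushed, and the gripper finished clear of them, about 180 mm above the bench.

**What the checks showed:**
- **Flush:** After the short bar was first butted up, its edge sat about 1 mm off the fence. The two-finger press fixed that, and the last wrist picture shows both bars at an even distance along it.
- **Joint:** That press may have opened the joint by about 0.15 mm, so I pushed the short bar again. The gripper stopped at the same place as before, 70 mm from where it had stopped against the long bar alone. A thin dark line still shows at the joint; I read it as the bars' edges, not a gap, but the pictures cannot rule out a few tenths of a millimetre.
- **Bystanders:** In the final top view they all appear where they started, except the wire spool and one brown look-alike, which the arm partly hid. I checked by eye and did not measure them.

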